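Close a spring-loaded valve and hold its bonnet down for the nuts

TASK

Help me close up the valve on the fixture plate. First push its bare spring plunger all the way down to its stop and let it spring fully back up, so that we know it does not bind; then fit the loose bonnet over the two studs and press it down against the spring until it sits flat on the gasket, without ramming it. Finish while still holding it there with a steady push of about 15 N (much more would squash the gasket), so that I can run the two nuts on; do not let go, and leave the nuts, spanner and hammer alone.

Things in the scene. Friction and masses are not known exactly. Their poses are not given: they have to be found in the camera images.
- valve_body: The valve, fixed to the bench: dark steel fixture plate 160 x 124 x 12 mm, on it a bare-metal valve body with brass hexagon ports on its own +y and -y sides (to 55 mm out, 28 to 54 mm up) and on top a two-eared flange, 112 mm along own x, 62 mm along own y. Origin: centre of the plate's underside, on the bench; own z up. It stands at the left or the right of the bench; the bonnet lies on the other side.
- seat (a point): Centre of the flange's flat top, which is a 1 mm brown fibre gasket: 75 mm above the bench, on the plunger's axis; axes as the valve body's. The seated bonnet's origin coincides with it.
- stud_1 (a point): Tip of the upright stud at the valve's own x = +42 mm, y = 0. Each stud is 10 mm in diameter and rises 30 mm above the gasket (105 mm above the bench); its last 4.5 mm taper to 6 mm.
- stud_2 (a point): Tip of the like stud at the valve's own x = -42 mm, y = 0.
- plunger (a joint): Travel of the spring plunger in the middle of the valve, in m: 0 = fully up, as at the start, 0.016 = down at its stop. It moves straight down and springs back by itself: about 4 N at 0, rising 0.5 N per mm to about 12 N at the stop; about 0.010 (9 N) when the bonnet sits on the gasket.
- plunger_top (a point): Centre of the plunger's flat round steel head (17.6 mm diameter): 20 mm above the gasket (95 mm above the bench) when fully up, 4 mm above the gasket at its stop.
- cover: The loose bonnet, bare metal, 0.24 to 0.36 kg, lying flat on the bench right way up: two-eared flange 112 mm along own x, 62 mm along own y, 10 mm thick, with a hexagon boss on top. Origin: centre of its underside, own z up. It fits the studs either way round (half a turn). Underneath, in the middle, a pocket 25 mm in diameter and 10 mm deep takes the plunger's head.
- boss (a point): Middle of the bonnet's hexagon boss, 32 mm above the bonnet's underside, on its axis; axes as the bonnet's. The boss is 30 mm across flats, two flats face own +y and -y, and it reaches from 10 to 46 mm above the underside; a 3 mm plug drawn on top cannot be felt.
- hole_1 (a point): Centre of the bonnet's stud hole at own x = +42 mm, y = 0, at its underside. Both holes are 13 mm in diameter and go right through.
- hole_2 (a point): Centre of the bonnet's other stud hole, at own x = -42 mm, y = 0.
- nut_a: One of two loose hexagon nuts (19 mm across flats, 10 mm high) lying on the fixture plate; leave alone. Origin: centre of its underside.
- nut_b: The other nut on the fixture plate; leave alone. Origin: centre of its underside.
- spanner: Loose steel spanner, 194 mm long, 7 mm high, flat on the bench between the two work places; leave alone. Origin: middle of its underside; long along its own y.
- hammer: Loose hammer, 303 mm long, 34 mm high, on the bench behind the spanner; leave alone. Origin: middle of its underside; long along its own y.
- flap_edge (a point): Middle of the front edge of a cardboard carton's front flap, fixed, always there. The flap overhangs the middle of the bench between world y = -0.33 and +0.05 m; its front edge runs at x = 0.52 to 0.56 m, 0.25 to 0.29 m above the bench, rising to the back. Cross the middle of the bench nearer to the robot than that.

How it is judged:
By the outcome, as a careful person would: the job done as asked, in the order asked, and still so for the second after the job is handed in, while the arm keeps its last pose, push and grip.
It also fails if it takes over 72 s, if anything falls off the work surface, if the arm or the gripper's body presses on something with over 40 N, if the wrist force passes 120 N, or if a joint passes its speed limit or range.

ROBOT

A 6-joint arm with a two-finger parallel gripper is mounted at the origin on a cart in front of the work surface, level with it; the furniture and walls round the work are solid. World frame = base frame: x ahead of the robot, y to its left, z up, the work surface at z = 0. Lengths are in m, angles in rad, forces in N, time in s.
With the tool pointing down it reaches from about 0.3 to 0.75 m from the base axis. Payload 8.5 kg.
Tool frame: the origin (TCP) lies at the very end of the fingers, on their centre line; the grasp point (between the pads) lies 19 mm behind it; z points along the fingers, y is the line along which they close (so a half turn about z gives the same grasp; the last joint's range is limited). The gripper opens to 85 mm and grips with 20 to 120 N. Pads are 22 mm wide; open, the fingers measure 114 mm over their backs; the gripper's body (76 mm by 85 mm) begins 54 mm behind the grasp point. The pads swing forward as they close: fully open they stand 13 mm farther back than shut.
Start: joints at [-1.354, 0.381, 1.297, -0, 1.464, -0.215], TCP at [0.23, -0.5, 0.231] pointing down, gripper open.
Joint ranges: [-3.11, 3.11], [-0.89, 2.33], [0.22, 2.48], [-1.42, 4.56], [0.17, 2.85], [-2.88, 2.88]. Speed limits (rad/s): [2.39, 2.39, 3.14, 3.14, 3.14, 3.14].

INTERFACE

Orientations are given as a unit quaternion [w, x, y, z].
In Python, from bench import bot gives the robot as it stands.
- The arm moves only by the tool drive_tool, never from a script. Its argument "moves" is a list of rows, each an object of numbers: "claw": the closure, from 0 (fully open) to 1 (shut); "tx", "ty", "tz": the shift along the tool's x, y, z in m; "roll": the turn about the tool's z in degrees. A call has exactly 10 rows; each row shifts and turns the commanded pose from where the row before left it, along the tool's axes as they then stand; what a row does not reach is not made up. A row lasts 1/8 s, in which the tool goes at most 62.5 mm and 10.7 degrees, less where a joint would pass 70% of its speed; a pose out of reach is approached as far as the arm can. A call is refused whole if a number of a shift passes 0.0625 or a number of a turn 10.7, either way. A call with a gripper value outside its range is refused whole. The fingers move at their own pace and stop on an object; "squeeze" is the grip in N (left out, the last holds). Time passes only in rows, so rows that do not move let the fingers close, or fill a call up. It gives the time, the measured TCP pose, the force, the opening and the grip force at its end, in the units of the state.
- bot.get_obs(): the state, without advancing time (a new reading comes with each control period).
- bot.snapshot(name): name is "scene" or "top" or "wrist"; returns the picture (400x640x3 uint8, blue, green, red); there is no depth.
- bot.get_calibration(name): a dict with "intrinsics" (3x3 intrinsics, pixels), "k1" (the pictures are not rectified: a ray, as slopes to the right and down, at radius r is drawn at 1 + k1 r^2 times it, then the intrinsics apply), "R" (3x3) and "t" (3): a world point X has camera coordinates R X + t. Camera axes: x right, y down, z forward; pixel columns grow to the right and rows downward; lengths in m; the calibration is good to about 2 mm. A picture is of the moment at which its call begins: read the wrist's pose just before it. get_calibration takes no time and is no camera call; for the wrist camera it gives the pose at the moment of the call.
- bot.sign_off(): hands the job in; it is judged then, once.
The state is a dict: "time": time; "joint_pos": joint angles; "qvel": joint speeds; "tau": joint torques, N m; "position": TCP position; "orientation": TCP orientation; "wrist_force": force on the tool from outside, world axes, zero at the start; "wrist_torque": the same for the moment, N m; "opening": finger opening in m; "grasp_force": force on a finger pad.
Only numpy, scipy, OpenCV 4.12 (cv2) and the standard library are available. Lean on these libraries where they do the work, as an engineer would, in place of code of your own. Each camera call takes 0.05 s, during which the arm holds its last target. There are 200 camera calls.

## Working session

There is one attempt and no reset: what is moved stays moved. The work goes in short steps, Python scripts to look and compute and a tool call to move; the robot and the scene stay as the last step left them, time stands still between calls to the robot, and variables do not carry over. Pictures are saved under pics/ and viewed, at most 10 in all, crops included, and the job is handed in when it is done.

Besides the shell and the picture viewer there is one more tool, called after "Emit:" by a JSON object that holds its "name" and its "arguments", one argument or row to a line. drive_tool: Moves the arm, as the interface text tells. Its arguments: {"type":"object","properties":{"moves":{"type":"array"},"squeeze":{"type":"number"}},"required":["moves"]}

```bash
mkdir -p pics; ls; python3 - <<'E'
from bench import bot
import cv2
o=bot.get_obs(); print({k:o[k] for k in('time','position','orientation','opening','wrist_force')})
for n in("scene","top"):
    c=bot.get_calibration(n); print(n,c)
    cv2.imwrite(f"pics/{n}0.png",bot.snapshot(n))
E
```

```text
pics
{'time': 0.0, 'position': array([ 0.23011378, -0.49923675,  0.23070672]), 'orientation': array([-7.21728657e-04,  9.76787120e-01,  2.14211115e-01, -2.40325426e-06]), 'opening': 0.08507114041054445, 'wrist_force': array([ 0.24754418,  0.12849636, -0.0740552 ])}
scene {'intrinsics': array([[378.42140818,   0.        , 323.19636586],
       [  0.        , 378.42140818, 195.88785212],
       [  0.        ,   0.        ,   1.        ]]), 'k1': 0.0032355411741947547, 'R': array([[ 0.80978534, -0.58654307, -0.01466077],
       [-0.26341422, -0.34111679, -0.90235929],
       [ 0.52427155,  0.73457918, -0.43073516]]), 't': array([-0.49099577,  0.26251566,  1.0863323 ])}
top {'intrinsics': array([[491.25127397,   0.        , 333.30537239],
       [  0.        , 491.25127397, 196.66011932],
       [  0.        ,   0.        ,   1.        ]]), 'k1': -0.019666860670583767, 'R': array([[ 0.02459938, -0.99951526,  0.01908202],
       [-0.98479389, -0.02751188, -0.17153451],
       [ 0.17197634, -0.01457221, -0.98499329]]), 't': array([-0.11289408,  0.54234644,  1.46640858])}
```

View pics/top0.png

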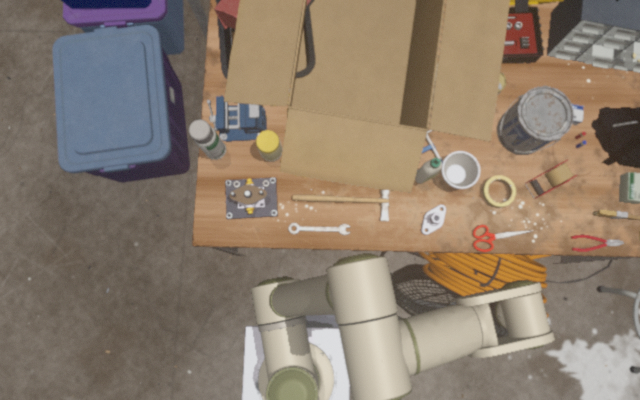

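View pics/scene0.png

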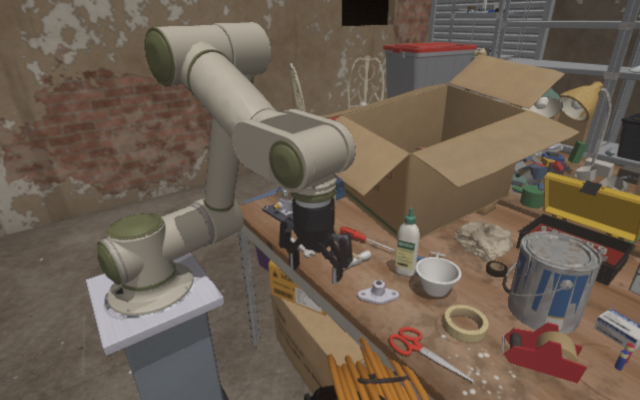

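The top view shows the valve at about (251,197), left side, and the bonnet at about (433,219), right side. The spanner is at (320,229), the hammer at (345,199), and the flap edge runs along rows ~180. I'll magnify both parts.

```bash
cat > h.py <<'E'
import numpy as np, cv2
from bench import bot
def ray(c,uv):
    K=c['intrinsics']; d=np.array([(uv[0]-K[0,2])/K[0,0],(uv[1]-K[1,2])/K[1,1]]); s=d.copy()
    for _ in range(20): s=d/(1+c['k1']*(s@s))
    R=np.array(c['R']); return -R.T@c['t'], R.T@np.r_[s,1]
def onz(c,uv,z):
    o,d=ray(c,uv); return o+d*(z-o[2])/d[2]
def proj(c,X):
    x=np.array(c['R'])@X+c['t']; s=x[:2]/x[2]; s=s*(1+c['k1']*(s@s)); K=c['intrinsics']
    return np.array([K[0,0]*s[0]+K[0,2],K[1,1]*s[1]+K[1,2]])
def crop(im,x,y,w,h,f): return cv2.resize(im[y:y+h,x:x+w],None,fx=f,fy=f,interpolation=cv2.INTER_CUBIC)
def axisdeg():
    import scipy.spatial.transform as t
    q=bot.get_obs()['orientation']; R=t.Rotation.from_quat(q[[1,2,3,0]]).as_matrix(); return R
E
python3 - <<'E'
from h import *
im=cv2.imread('pics/top0.png')
a=crop(im,216,167,75,62,5.3)
b=crop(im,396,188,75,62,5.3)
cv2.imwrite('pics/c1.png',np.hstack([a,b])); print(a.shape)
c=bot.get_calibration('top')
print('boss top',onz(c,(433.5,217),.046),'valve flange',onz(c,(251,195),.075),'plate',onz(c,(251,198),.012))
E
```

```text
(329, 398, 3)
boss top [ 0.49052595 -0.40867583  0.046     ] valve flange [0.5385455  0.15045366 0.075     ] plate [0.53988716 0.15970756 0.012     ]
```

View pics/c1.png

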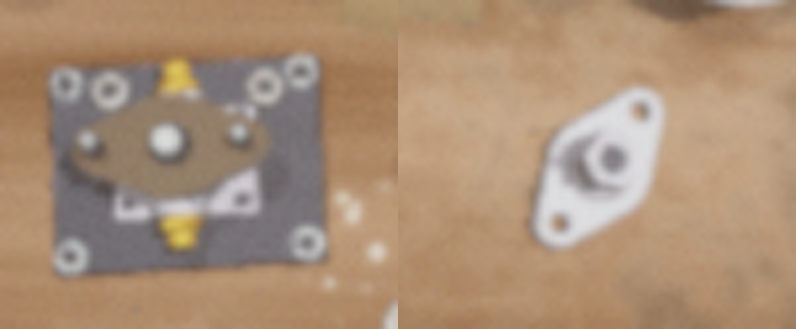

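The crop shows stud tips at (88,141) and (238,133), the plunger head at (167,141), and the bonnet holes at (640,110) and (560,222) with boss top at about (611,160).

```bash
python3 - <<'E'
from h import *
c=bot.get_calibration('top')
f=lambda x,y,z,o:onz(c,(o[0]+x/5.3-.4,o[1]+y/5.3-.4),z)
A=(216,167);B=(396-398/5.3,188)
s1=f(88,139,.105,A);s2=f(238,132,.105,A);p=f(167,139,.095,A)
g=[f(x,y,.012,A) for x,y in((51,72),(320,58),(327,262),(56,275))]
h1=f(641,110,.010,B);h2=f(560,222,.010,B);b=f(612,160,.049,B)
ang=lambda v:np.degrees(np.arctan2(v[1],v[0]))
print('studs',s1,s2,(s1+s2)/2,np.linalg.norm(s1-s2),ang(s1-s2),'plunger',p,'plate',np.mean(g,0),ang(g[0]-g[1]))
print('holes',h1,h2,(h1+h2)/2,np.linalg.norm(h1-h2),ang(h1-h2),'boss',b)
R=axisdeg(); print(R)
w=bot.get_calibration('wrist');print(w, bot.get_obs()['position'])
E
```

```text
studs [0.53831881 0.20165576 0.105     ] [0.54463581 0.11826717 0.105     ] [0.54147731 0.15996147 0.105     ] 0.08362750907617549 94.33209226948651 plunger [0.54132907 0.15927615 0.095     ] plate [0.54012308 0.15914267 0.012     ] 94.6805855703109
holes [ 0.52375481 -0.44225736  0.01      ] [ 0.45534297 -0.39314051  0.01      ] [ 0.48954889 -0.41769893  0.01      ] 0.08421784312873445 -35.67677492023316 boss [ 0.48787359 -0.4156372   0.049     ]
[[ 9.08231260e-01  4.18468537e-01 -2.48691806e-04]
 [ 4.18468499e-01 -9.08230424e-01  1.26983306e-03]
 [ 3.05515720e-04 -1.25737177e-03 -9.99999163e-01]]
{'intrinsics': array([[346.70469606,   0.        , 319.27632493],
       [  0.        , 346.70469606, 198.92467313],
       [  0.        ,   0.        ,   1.        ]]), 'k1': -0.052552927552820004, 'R': array([[ 0.41822602, -0.90834241, -0.00102747],
       [-0.86522973, -0.39871958,  0.30397403],
       [-0.27652218, -0.12624085, -0.95267977]]), 't': array([-0.54949828, -0.03923195,  0.37919563])} [ 0.23011747 -0.49926215  0.23078785]
```

Emit:
{"name": "drive_tool", "arguments": {
  "moves": [
    {"claw": 1, "tx": 0.0285, "ty": -0.031},
    {"claw": 1, "tx": 0.0285, "ty": -0.031},
    {"claw": 1, "tx": 0.0285, "ty": -0.031},
    {"claw": 1, "tx": 0.0285, "ty": -0.031},
    {"claw": 1, "tx": 0.0285, "ty": -0.031},
    {"claw": 1, "tx": 0.0285, "ty": -0.031},
    {"claw": 1, "tx": 0.0285, "ty": -0.031},
    {"claw": 1, "tx": 0.0285, "ty": -0.031},
    {"claw": 1, "tx": 0.0285, "ty": -0.031},
    {"claw": 1, "tx": 0.0285, "ty": -0.031}
  ]
}}

```text
schema error: expected keys claw, tx, ty, tz, roll
```

Emit:
{"name": "drive_tool", "arguments": {
  "moves": [
    {"claw": 1, "roll": -10},
    {"claw": 1, "roll": -10},
    {"claw": 1, "roll": -10},
    {"claw": 1, "roll": -10},
    {"claw": 1, "roll": -10},
    {"claw": 1, "roll": -10},
    {"claw": 1, "roll": -10},
    {"claw": 1, "tx": 0.05},
    {"claw": 1, "tx": 0.05},
    {"claw": 1, "tx": 0.05}
  ]
}}

```text
schema error: expected keys claw, tx, ty, tz, roll
```

All keys are needed.

Emit:
{"name": "drive_tool", "arguments": {
  "moves": [
    {"claw": 1, "tx": 0.0285, "ty": -0.031, "tz": 0, "roll": 0},
    {"claw": 1, "tx": 0.0285, "ty": -0.031, "tz": 0, "roll": 0},
    {"claw": 1, "tx": 0.0285, "ty": -0.031, "tz": 0, "roll": 0},
    {"claw": 1, "tx": 0.0285, "ty": -0.031, "tz": 0, "roll": 0},
    {"claw": 1, "tx": 0.0285, "ty": -0.031, "tz": 0, "roll": 0},
    {"claw": 1, "tx": 0.0285, "ty": -0.031, "tz": 0, "roll": 0},
    {"claw": 1, "tx": 0.0285, "ty": -0.031, "tz": 0, "roll": 0},
    {"claw": 1, "tx": 0.0285, "ty": -0.031, "tz": 0, "roll": 0},
    {"claw": 1, "tx": 0.0285, "ty": -0.031, "tz": 0, "roll": 0},
    {"claw": 1, "tx": 0.0285, "ty": -0.031, "tz": 0, "roll": 0}
  ]
}}

```text
time: 1.35
position: [0.3594, -0.0973, 0.2312]
orientation: [-0.0, 0.977, 0.214, -0.0]
wrist_force: [0.2, -0.5, -0.3]
opening: 0.0003
grasp_force: 0.0
```

Emit:
{"name": "drive_tool", "arguments": {
  "moves": [
    {"claw": 1, "tx": 0, "ty": 0, "tz": 0, "roll": -10},
    {"claw": 1, "tx": 0, "ty": 0, "tz": 0, "roll": -10},
    {"claw": 1, "tx": 0, "ty": 0, "tz": 0, "roll": -10},
    {"claw": 1, "tx": 0, "ty": 0, "tz": 0, "roll": -10},
    {"claw": 1, "tx": 0, "ty": 0, "tz": 0, "roll": -10},
    {"claw": 1, "tx": 0, "ty": 0, "tz": 0, "roll": -10},
    {"claw": 1, "tx": 0, "ty": 0, "tz": 0, "roll": -10},
    {"claw": 1, "tx": 0.05, "ty": 0, "tz": 0, "roll": 0},
    {"claw": 1, "tx": 0.05, "ty": 0, "tz": 0, "roll": 0},
    {"claw": 1, "tx": 0.05, "ty": 0, "tz": 0, "roll": 0}
  ]
}}

```text
time: 2.6
position: [0.3464, 0.0522, 0.2312]
orientation: [-0.0, 0.678, 0.735, -0.0]
wrist_force: [1.5, -0.2, 0.4]
opening: -0.0001
grasp_force: 0.0
```

Emit:
{"name": "drive_tool", "arguments": {
  "moves": [
    {"claw": 1, "tx": 0.0457, "ty": 0, "tz": 0, "roll": 0},
    {"claw": 1, "tx": 0.0457, "ty": 0, "tz": 0, "roll": 0},
    {"claw": 1, "tx": 0, "ty": 0.04, "tz": 0.01, "roll": 0},
    {"claw": 1, "tx": 0, "ty": 0.04, "tz": 0.01, "roll": 0},
    {"claw": 1, "tx": 0, "ty": 0.04, "tz": 0.01, "roll": 0},
    {"claw": 1, "tx": 0, "ty": 0.04, "tz": 0.01, "roll": 0},
    {"claw": 1, "tx": 0, "ty": 0.0426, "tz": 0.01, "roll": 0},
    {"claw": 1, "tx": 0, "ty": 0, "tz": 0.02, "roll": 0},
    {"claw": 1, "tx": 0, "ty": 0, "tz": 0.02, "roll": 0},
    {"claw": 1, "tx": 0, "ty": 0, "tz": 0, "roll": 0}
  ]
}}

```text
time: 3.85
position: [0.5404, 0.1585, 0.1399]
orientation: [-0.001, 0.677, 0.736, -0.001]
wrist_force: [-0.3, -0.9, 0.0]
opening: -0.0002
grasp_force: 0.0
```

```bash
python3 - <<'E'
from h import *
c=bot.get_calibration('wrist'); im=bot.snapshot('wrist'); cv2.imwrite('pics/w1.png',im)
np.savez('w1.npz',**c); print(bot.get_obs()['position'])
for n,X in dict(s1=(.5383,.2017,.105),s2=(.5446,.1183,.105),p=(.5413,.1593,.095)).items(): print(n,proj(c,np.array(X)))
E
```

```text
[0.5410435  0.15860646 0.14110639]
s1 [322.67200928 158.71971785]
s2 [321.25086424 298.41809043]
p [321.49227514 227.63184493]
```

View pics/w1.png

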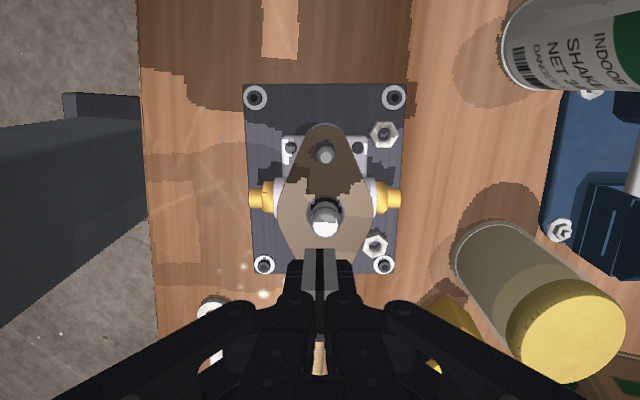

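The wrist view shows the stud_1 tip at (325,155) and the plunger head at (325,225). Both are about 3 px right of and 3 px above the prediction, roughly 2 mm in +x and 2 mm in +y. I'll correct about half of that and press slowly.

Emit:
{"name": "drive_tool", "arguments": {
  "moves": [
    {"claw": 1, "tx": 0.002, "ty": 0.001, "tz": 0.02, "roll": 0},
    {"claw": 1, "tx": 0, "ty": 0, "tz": 0.017, "roll": 0},
    {"claw": 1, "tx": 0, "ty": 0, "tz": 0.003, "roll": 0},
    {"claw": 1, "tx": 0, "ty": 0, "tz": 0.003, "roll": 0},
    {"claw": 1, "tx": 0, "ty": 0, "tz": 0.003, "roll": 0},
    {"claw": 1, "tx": 0, "ty": 0, "tz": 0.003, "roll": 0},
    {"claw": 1, "tx": 0, "ty": 0, "tz": 0.002, "roll": 0},
    {"claw": 1, "tx": 0, "ty": 0, "tz": 0.002, "roll": 0},
    {"claw": 1, "tx": 0, "ty": 0, "tz": 0.002, "roll": 0},
    {"claw": 1, "tx": 0, "ty": 0, "tz": 0, "roll": 0}
  ]
}}

```text
time: 5.15
position: [0.5425, 0.1608, 0.0871]
orientation: [0.001, 0.677, 0.736, 0.001]
wrist_force: [-1.5, 1.2, 7.8]
opening: 0.0001
grasp_force: 4.0
```

Emit:
{"name": "drive_tool", "arguments": {
  "moves": [
    {"claw": 1, "tx": 0, "ty": 0, "tz": 0.002, "roll": 0},
    {"claw": 1, "tx": 0, "ty": 0, "tz": 0.002, "roll": 0},
    {"claw": 1, "tx": 0, "ty": 0, "tz": 0.001, "roll": 0},
    {"claw": 1, "tx": 0, "ty": 0, "tz": 0.001, "roll": 0},
    {"claw": 1, "tx": 0, "ty": 0, "tz": 0.001, "roll": 0},
    {"claw": 1, "tx": 0, "ty": 0, "tz": 0.001, "roll": 0},
    {"claw": 1, "tx": 0, "ty": 0, "tz": 0.0005, "roll": 0},
    {"claw": 1, "tx": 0, "ty": 0, "tz": 0.0005, "roll": 0},
    {"claw": 1, "tx": 0, "ty": 0, "tz": 0.0005, "roll": 0},
    {"claw": 1, "tx": 0, "ty": 0, "tz": 0, "roll": 0}
  ]
}}

```text
time: 6.4
position: [0.5426, 0.1608, 0.079]
orientation: [0.001, 0.677, 0.736, 0.001]
wrist_force: [-5.4, -0.7, 17.1]
opening: 0.0001
grasp_force: 9.0
```

Emit:
{"name": "drive_tool", "arguments": {
  "moves": [
    {"claw": 1, "tx": 0, "ty": 0, "tz": 0.001, "roll": 0},
    {"claw": 1, "tx": 0, "ty": 0, "tz": 0, "roll": 0},
    {"claw": 1, "tx": 0, "ty": 0, "tz": 0, "roll": 0},
    {"claw": 1, "tx": 0, "ty": 0, "tz": 0, "roll": 0},
    {"claw": 1, "tx": 0, "ty": 0, "tz": 0, "roll": 0},
    {"claw": 1, "tx": 0, "ty": 0, "tz": 0, "roll": 0},
    {"claw": 1, "tx": 0, "ty": 0, "tz": 0, "roll": 0},
    {"claw": 1, "tx": 0, "ty": 0, "tz": 0, "roll": 0},
    {"claw": 1, "tx": 0, "ty": 0, "tz": 0, "roll": 0},
    {"claw": 1, "tx": 0, "ty": 0, "tz": 0, "roll": 0}
  ]
}}

```text
time: 7.65
position: [0.5427, 0.1608, 0.0789]
orientation: [0.001, 0.677, 0.736, 0.001]
wrist_force: [-7.6, -0.6, 25.7]
opening: -0.0001
grasp_force: 12.9
```

The plunger hit its stop: z stayed at 79 mm while the force rose. Now I'll retract, open, and look from above.

Emit:
{"name": "drive_tool", "arguments": {
  "moves": [
    {"claw": 1, "tx": 0, "ty": 0, "tz": -0.005, "roll": 0},
    {"claw": 1, "tx": 0, "ty": 0, "tz": -0.01, "roll": 0},
    {"claw": 1, "tx": 0, "ty": 0, "tz": -0.01, "roll": 0},
    {"claw": 0, "tx": 0, "ty": 0, "tz": -0.02, "roll": 0},
    {"claw": 0, "tx": 0, "ty": 0, "tz": -0.03, "roll": 0},
    {"claw": 0, "tx": 0, "ty": 0, "tz": -0.03, "roll": 0},
    {"claw": 0, "tx": 0, "ty": 0, "tz": -0.03, "roll": 0},
    {"claw": 0, "tx": 0, "ty": 0, "tz": -0.015, "roll": 0},
    {"claw": 0, "tx": 0, "ty": 0, "tz": 0, "roll": 0},
    {"claw": 0, "tx": 0, "ty": 0, "tz": 0, "roll": 0}
  ]
}}

```text
time: 8.9
position: [0.5417, 0.1607, 0.2248]
orientation: [-0.001, 0.677, 0.736, -0.001]
wrist_force: [0.1, 0.4, 0.1]
opening: 0.0855
grasp_force: 0.0
```

```bash
python3 - <<'E'
from h import *
o=bot.get_obs();c=bot.get_calibration('wrist'); im=bot.snapshot('wrist'); cv2.imwrite('pics/w2.png',im)
np.savez('w2.npz',**c); print(o['position'],o['orientation'],o['wrist_force'])
for n,X in dict(s1=(.5383,.2017,.105),s2=(.5446,.1183,.105),p=(.5413,.1593,.095),tcp=o['position']).items(): print(n,proj(c,np.array(X)))
cv2.imwrite('pics/w2c.png',crop(im,220,130,200,150,4))
E
```

```text
[0.54168349 0.16068082 0.2248266 ] [-5.88073809e-04  6.77254955e-01  7.35747910e-01 -6.27623986e-04] [0.1228406  0.42471717 0.11884172]
s1 [319.78993839 139.47066124]
s2 [319.03470804 241.26464715]
p [319.15385366 189.9950801 ]
tcp [319.7515114  266.43432871]
```

View pics/w2c.png

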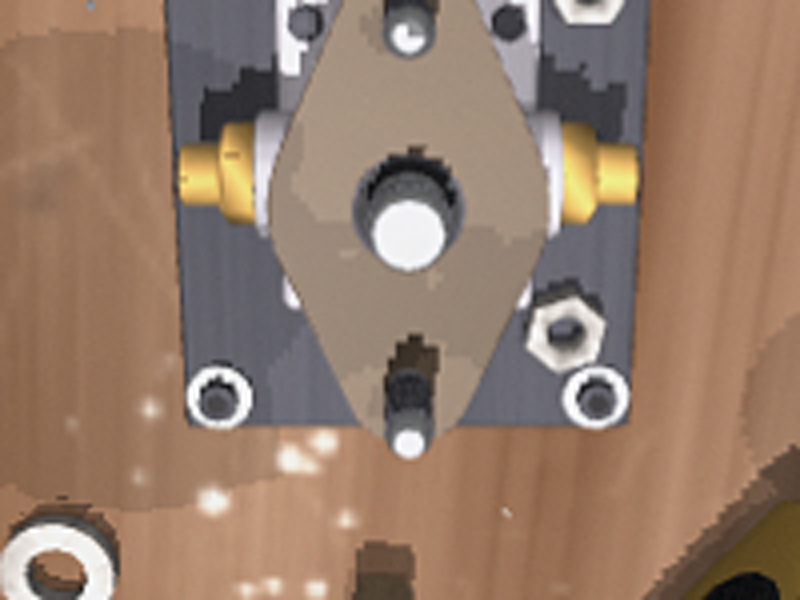

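The plunger head is back up at about (321.6,188.4). The stud tips are at (321.9,138.6) and (321.9,240.4), which puts the valve at about (0.543, 0.1605). Next, back off and cross to the bonnet.

Emit:
{"name": "drive_tool", "arguments": {
  "moves": [
    {"claw": 0, "tx": 0, "ty": -0.05, "tz": 0, "roll": 0},
    {"claw": 0, "tx": 0, "ty": -0.05, "tz": 0, "roll": 0},
    {"claw": 0, "tx": 0, "ty": -0.05, "tz": 0, "roll": 0},
    {"claw": 0, "tx": 0, "ty": -0.05, "tz": 0, "roll": 0},
    {"claw": 0, "tx": -0.06, "ty": 0, "tz": 0, "roll": 0},
    {"claw": 0, "tx": -0.06, "ty": 0, "tz": 0, "roll": 0},
    {"claw": 0, "tx": -0.06, "ty": 0, "tz": 0, "roll": 0},
    {"claw": 0, "tx": -0.06, "ty": 0, "tz": 0, "roll": 0},
    {"claw": 0, "tx": -0.06, "ty": 0, "tz": 0, "roll": 0},
    {"claw": 0, "tx": -0.06, "ty": 0, "tz": 0, "roll": 0}
  ]
}}

```text
time: 10.2
position: [0.3721, -0.2165, 0.2253]
orientation: [-0.0, 0.677, 0.736, 0.0]
wrist_force: [1.9, 0.4, -1.0]
opening: 0.085
grasp_force: 0.0
```

Emit:
{"name": "drive_tool", "arguments": {
  "moves": [
    {"claw": 0, "tx": -0.05, "ty": 0, "tz": 0, "roll": 0},
    {"claw": 0, "tx": -0.05, "ty": 0, "tz": 0, "roll": 0},
    {"claw": 0, "tx": -0.05, "ty": 0, "tz": 0, "roll": 0},
    {"claw": 0, "tx": -0.05, "ty": 0, "tz": 0, "roll": 0},
    {"claw": 0, "tx": 0, "ty": 0.04, "tz": 0, "roll": -10},
    {"claw": 0, "tx": 0, "ty": 0.05, "tz": 0, "roll": -10},
    {"claw": 0, "tx": 0, "ty": 0, "tz": 0, "roll": -10},
    {"claw": 0, "tx": 0, "ty": 0, "tz": 0, "roll": -10},
    {"claw": 0, "tx": 0, "ty": 0, "tz": 0, "roll": -10},
    {"claw": 0, "tx": 0, "ty": 0, "tz": 0, "roll": 0}
  ]
}}

```text
time: 11.45
position: [0.4771, -0.3977, 0.2249]
orientation: [-0.001, 0.304, 0.953, 0.0]
wrist_force: [-0.4, -0.5, 0.5]
opening: 0.0853
grasp_force: 0.0
```

```bash
python3 - <<'E'
from h import *
o=bot.get_obs();c=bot.get_calibration('wrist'); im=bot.snapshot('wrist'); cv2.imwrite('pics/w3.png',im)
np.savez('w3.npz',**c); print(o['time'],o['position']);print(axisdeg())
for n,X in dict(h1=(.5238,-.4423,.010),h2=(.4553,-.3931,.010),b=(.4889,-.4167,.046)).items(): print(n,proj(c,np.array(X)))
E
```

```text
11.45 [ 0.47712243 -0.39772434  0.2248923 ]
[[-8.14433195e-01  5.80256779e-01 -8.00622206e-04]
 [ 5.80255981e-01  8.14433501e-01  1.03355124e-03]
 [ 1.25177866e-03  3.77192618e-04 -9.99999145e-01]]
h1 [310.92129694 223.18672056]
h2 [310.79032913 147.04778479]
b [310.45720875 195.30678229]
```

View pics/w3.png

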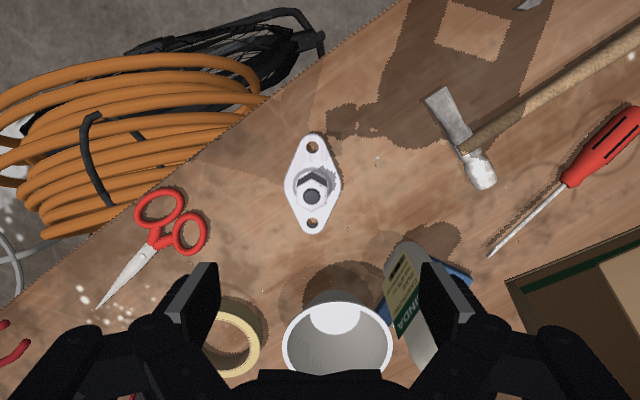

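The bonnet holes are at (312,147) and (312,223), within 1 px of the prediction and vertical in the image, so the heading is right. Before descending I'll check how near the glue bottle (base about (400,250)) and the bowl (about (337,300)) are.

```bash
python3 - <<'E'
from h import *
c=dict(np.load('w3.npz')); t=np.array([.489,-.4165]); R=axisdeg()[:2,:2]
for n,uv,z in (('bottle base L',(388,262),0),('bottle base R',(432,250),0),('bottle base top',(405,245),0),('bowl rim top',(337,290),.06),('bowl rim L',(283,335),.06),('bowl rim R',(391,335),.06)):
    X=onz(c,uv,z); print(n,X.round(3),'tool xy from bonnet',(R.T@(X[:2]-t)).round(3))
c=bot.get_calibration('top')
for n,uv,z in (('cap top',(435,160),.19),('bottle base?',(418,183),.0),('bowl rim c',(461,170),.06)):
    X=onz(c,uv,z); print(n,X.round(3),(R.T@(X[:2]-t)).round(3))
E
```

```text
bottle base L [ 0.62  -0.399  0.   ] tool xy from bonnet [-0.097  0.09 ]
bottle base R [ 0.637 -0.349  0.   ] tool xy from bonnet [-0.081  0.141]
bottle base top [ 0.613 -0.372  0.   ] tool xy from bonnet [-0.075  0.108]
bowl rim top [ 0.583 -0.451  0.06 ] tool xy from bonnet [-0.096  0.027]
bowl rim L [ 0.596 -0.53   0.06 ] tool xy from bonnet [-0.152 -0.03 ]
bowl rim R [ 0.663 -0.435  0.06 ] tool xy from bonnet [-0.153  0.086]
cap top [ 0.634 -0.383  0.19 ] [-0.099  0.112]
bottle base? [ 0.606 -0.37   0.   ] [-0.068  0.105]
bowl rim c [ 0.638 -0.493  0.06 ] [-0.166  0.024]
```

Clear: more than 65 mm to the bottle and bowl. Descend.

Emit:
{"name": "drive_tool", "arguments": {
  "moves": [
    {"claw": 0, "tx": -0.0207, "ty": -0.0082, "tz": 0.03, "roll": 0},
    {"claw": 0.3, "tx": 0, "ty": 0, "tz": 0.04, "roll": 0},
    {"claw": 0.3, "tx": 0, "ty": 0, "tz": 0.04, "roll": 0},
    {"claw": 0.3, "tx": 0, "ty": 0, "tz": 0.04, "roll": 0},
    {"claw": 0.3, "tx": 0, "ty": 0, "tz": 0.03, "roll": 0},
    {"claw": 0.3, "tx": 0, "ty": 0, "tz": 0.015, "roll": 0},
    {"claw": 0.3, "tx": 0, "ty": 0, "tz": 0.01, "roll": 0},
    {"claw": 0.3, "tx": 0, "ty": 0, "tz": 0.002, "roll": 0},
    {"claw": 0.3, "tx": 0, "ty": 0, "tz": 0, "roll": 0},
    {"claw": 0.3, "tx": 0, "ty": 0, "tz": 0, "roll": 0}
  ]
}}

```text
time: 12.75
position: [0.4897, -0.4168, 0.0197]
orientation: [0.001, 0.303, 0.953, -0.0]
wrist_force: [-0.2, 0.1, 0.2]
opening: 0.06
grasp_force: 0.0
```

Emit:
{"name": "drive_tool", "arguments": {
  "moves": [
    {"claw": 1, "tx": 0, "ty": 0, "tz": 0, "roll": 0},
    {"claw": 1, "tx": 0, "ty": 0, "tz": 0, "roll": 0},
    {"claw": 1, "tx": 0, "ty": 0, "tz": 0, "roll": 0},
    {"claw": 1, "tx": 0, "ty": 0, "tz": 0, "roll": 0},
    {"claw": 1, "tx": 0, "ty": 0, "tz": 0, "roll": 0},
    {"claw": 1, "tx": 0, "ty": 0, "tz": 0, "roll": 0},
    {"claw": 1, "tx": 0, "ty": 0, "tz": 0, "roll": 0},
    {"claw": 1, "tx": 0, "ty": 0, "tz": 0, "roll": 0},
    {"claw": 1, "tx": 0, "ty": 0, "tz": 0, "roll": 0},
    {"claw": 1, "tx": 0, "ty": 0, "tz": 0, "roll": 0}
  ],
  "squeeze": 70
}}

```text
time: 14.0
position: [0.4896, -0.4167, 0.0194]
orientation: [0.0, 0.303, 0.953, -0.0]
wrist_force: [0.1, 0.4, 5.4]
opening: 0.0288
grasp_force: 70.2
```

Emit:
{"name": "drive_tool", "arguments": {
  "moves": [
    {"claw": 1, "tx": 0, "ty": 0, "tz": -0.005, "roll": 0},
    {"claw": 1, "tx": 0, "ty": 0, "tz": -0.015, "roll": 0},
    {"claw": 1, "tx": 0, "ty": 0, "tz": -0.03, "roll": 0},
    {"claw": 1, "tx": 0, "ty": 0, "tz": -0.04, "roll": 0},
    {"claw": 1, "tx": 0, "ty": 0, "tz": -0.04, "roll": 0},
    {"claw": 1, "tx": 0, "ty": 0, "tz": -0.04, "roll": 0},
    {"claw": 1, "tx": 0, "ty": 0, "tz": -0.02, "roll": 0},
    {"claw": 1, "tx": 0.03, "ty": 0.0134, "tz": -0.01, "roll": 0},
    {"claw": 1, "tx": 0.03, "ty": 0.0134, "tz": 0, "roll": 0},
    {"claw": 1, "tx": 0, "ty": 0, "tz": 0, "roll": 0}
  ]
}}

```text
time: 15.25
position: [0.4552, -0.3584, 0.2202]
orientation: [0.0, 0.303, 0.953, -0.0]
wrist_force: [-0.1, 0.1, -3.5]
opening: 0.0291
grasp_force: 69.4
```

Emit:
{"name": "drive_tool", "arguments": {
  "moves": [
    {"claw": 1, "tx": 0.04, "ty": 0.018, "tz": 0, "roll": 0},
    {"claw": 1, "tx": 0.04, "ty": 0.018, "tz": 0, "roll": 0},
    {"claw": 1, "tx": 0.04, "ty": 0.018, "tz": 0, "roll": 0},
    {"claw": 1, "tx": 0.032, "ty": 0.0137, "tz": 0, "roll": 0},
    {"claw": 1, "tx": 0, "ty": 0, "tz": 0, "roll": 8.3},
    {"claw": 1, "tx": 0, "ty": 0, "tz": 0, "roll": 8.3},
    {"claw": 1, "tx": 0, "ty": 0, "tz": 0, "roll": 8.3},
    {"claw": 1, "tx": 0, "ty": 0, "tz": 0, "roll": 8.3},
    {"claw": 1, "tx": 0, "ty": 0, "tz": 0, "roll": 8.3},
    {"claw": 1, "tx": 0, "ty": 0, "tz": 0, "roll": 8.3}
  ]
}}

```text
time: 16.5
position: [0.3713, -0.2177, 0.2193]
orientation: [0.0, 0.678, 0.735, -0.0]
wrist_force: [0.9, -0.3, -3.0]
opening: 0.0289
grasp_force: 69.4
```

Emit:
{"name": "drive_tool", "arguments": {
  "moves": [
    {"claw": 1, "tx": 0.06, "ty": 0, "tz": 0, "roll": 0},
    {"claw": 1, "tx": 0.06, "ty": 0, "tz": 0, "roll": 0},
    {"claw": 1, "tx": 0.06, "ty": 0, "tz": 0, "roll": 0},
    {"claw": 1, "tx": 0.06, "ty": 0, "tz": 0, "roll": 0},
    {"claw": 1, "tx": 0.06, "ty": 0, "tz": 0, "roll": 0},
    {"claw": 1, "tx": 0.06, "ty": 0, "tz": 0, "roll": 0},
    {"claw": 1, "tx": 0.003, "ty": 0.05, "tz": 0, "roll": 0},
    {"claw": 1, "tx": 0, "ty": 0.05, "tz": 0, "roll": 0},
    {"claw": 1, "tx": 0, "ty": 0.05, "tz": 0, "roll": 0},
    {"claw": 1, "tx": 0, "ty": 0.04, "tz": 0, "roll": 0}
  ]
}}

```text
time: 17.75
position: [0.5314, 0.161, 0.2189]
orientation: [0.0, 0.676, 0.737, 0.0]
wrist_force: [0.2, -0.5, -1.6]
opening: 0.0287
grasp_force: 70.0
```

Emit:
{"name": "drive_tool", "arguments": {
  "moves": [
    {"claw": 1, "tx": 0, "ty": 0.0117, "tz": 0, "roll": 0},
    {"claw": 1, "tx": 0, "ty": 0, "tz": 0.02, "roll": 0},
    {"claw": 1, "tx": 0, "ty": 0, "tz": 0.02, "roll": 0},
    {"claw": 1, "tx": 0, "ty": 0, "tz": 0.02, "roll": 0},
    {"claw": 1, "tx": 0, "ty": 0, "tz": 0.01, "roll": 0},
    {"claw": 1, "tx": 0, "ty": 0, "tz": 0.008, "roll": 0},
    {"claw": 1, "tx": 0, "ty": 0, "tz": 0, "roll": 0},
    {"claw": 1, "tx": 0, "ty": 0, "tz": 0, "roll": 0},
    {"claw": 1, "tx": 0, "ty": 0, "tz": 0, "roll": 0},
    {"claw": 1, "tx": 0, "ty": 0, "tz": 0, "roll": 0}
  ]
}}

```text
time: 19.0
position: [0.5406, 0.1621, 0.1411]
orientation: [0.0, 0.676, 0.737, 0.0]
wrist_force: [-1.2, 0.7, -2.5]
opening: 0.0288
grasp_force: 70.0
```

```bash
python3 - <<'E'
from h import *
o=bot.get_obs();c=bot.get_calibration('wrist'); im=bot.snapshot('wrist'); cv2.imwrite('pics/w4.png',im)
np.savez('w4.npz',**c); print(o['time'],o['position'],o['wrist_force']);print(axisdeg()[:,0])
R=axisdeg(); u=o['position']+R[:,2]*.0194
for n,X in dict(s1=(.5383,.2017,.105),h1=u+R[:,0]*.042-R[:,2]*.01,h2=u-R[:,0]*.042-R[:,2]*.01,h1u=u+R[:,0]*.042).items(): print(n,X,proj(c,np.array(X)))
cv2.imwrite('pics/w4c.png',crop(im,220,100,200,150,4))
E
```

```text
19.0 [0.54063758 0.16205879 0.14110088] [-1.22268957  0.70439114 -2.46190966]
[-8.61214086e-02  9.96284649e-01 -1.85520028e-05]
s1 (0.5383, 0.2017, 0.105) [321.70536291 164.85630118]
h1 [0.53702333 0.20390282 0.1317001 ] [319.74480637 172.3871715 ]
h2 [0.54425753 0.12021491 0.13170166] [319.72274047 328.79453864]
h1u [0.53702637 0.20390289 0.1217001 ] [319.70593304 167.50898712]
```

View pics/w4c.png

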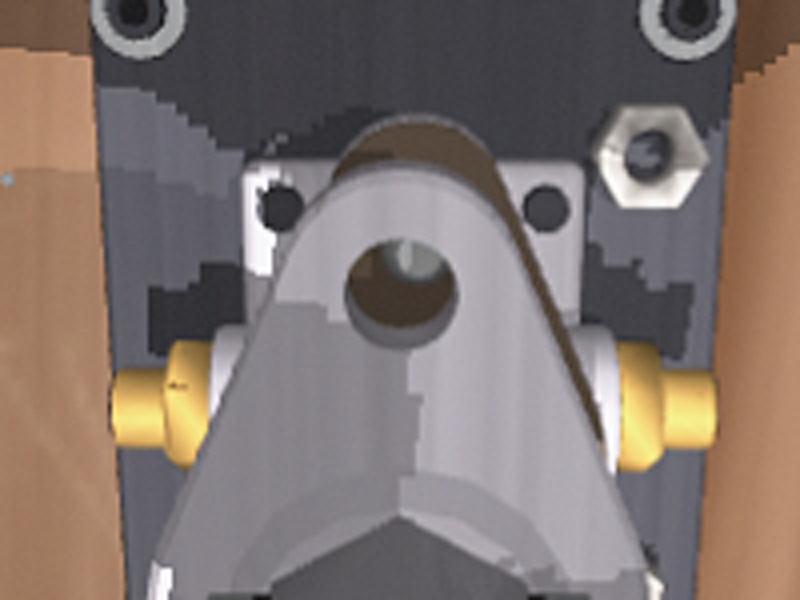

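The bonnet hole top is at about (320.1,172.6) in the full image, on prediction, so the grasp is good. The stud tip shows through the hole at about (324.2,164), up and right of centre. I'll compute the shift from the wrist views.

```bash
python3 - <<'E'
from h import *
c2=dict(np.load('w2.npz'));c4=dict(np.load('w4.npz'))
a,b,p=onz(c2,(321.9,138.6),.105),onz(c2,(321.9,240.4),.105),onz(c2,(321.6,188.4),.095)
print(a,b,(a+b)/2,p,np.linalg.norm(a-b),np.degrees(np.arctan2(*(a-b)[[1,0]])))
# bright stud tip through the hole in w4
im=cv2.imread('pics/w4.png')[155:182,303:338].astype(int); g=im.sum(2)/3; rb=im[:,:,2]-im[:,:,0]
for r in range(0,22): print(' '.join(f'{int(v):3d}' if q<12 else ' ..' for v,q in zip(g[r],rb[r])))
s=onz(c4,(324.2,163.9),.105);print('w4 stud',s)
R=axisdeg();print(np.degrees(np.arctan2(R[1,0],R[0,0])),bot.get_obs()['position'])
E
```

```text
[0.53982659 0.20248211 0.105     ] [0.54689016 0.11927327 0.105     ] [0.54335838 0.16087769 0.105     ] [0.54317483 0.16081359 0.095     ] 0.0835081101561786 94.85218629620904
170 173 171 174 174 176 174 172 170 170 168 166 165 167 168 170 173 174 173 173 175 175 176 175 174 174 179 180 184 183 184 183 183 181 178
168 171 172 175 175 174 176 172 170 168 168 166 165 167 169 171 173 174 175 175 177 175 176 174 174 175 179 182 183 181 184 183 181 180 179
171 171 173 174 174 176 175 173 172 169 168 166 165 168 171 171 172 173 175 175 175 178 177 176 173 172 178 180 183 183 183 182 181 179 179
170 171 172 173 174 175 177 174 171 170 169 166 169 166 173 172 174 175 176 175 175 177 176 175 175 175 177 182 185 183 182 183 181 179 178
170 173 172 173 175 174 176 173 172 172 168 169 168 166 151 154 153 150 164 171 172 179 178 176 174 172 177 182 182 184 183 182 181 182 181
171 169 173 173 173 175 174 173 173 172 167 138 130 123 105 113 115 132 158 157 143 152 160 172 176 174 179 182 184 183 183 182 181 180 178
171 169 172 174 174 175 176 175 171 141 117  77  71  80  87  94 107 154 159 151 119
[... 1552 characters left out ...]
  ..  ..  ..  ..  ..  ..  83 136 186 179 178
171 173 162  80  76  ..  ..  ..  ..  ..  ..  ..  ..  ..  ..  ..  ..  ..  ..  ..  ..  ..  ..  ..  ..  ..  ..  ..  ..  ..  80 117 184 180 177
168 173 163  79  84  ..  ..  ..  ..  ..  ..  ..  ..  ..  ..  ..  ..  ..  ..  ..  ..  ..  ..  ..  ..  ..  ..  ..  ..  68  83 119 186 179 176
169 172 164  91  86  76  ..  ..  ..  ..  ..  ..  ..  ..  ..  ..  ..  ..  ..  ..  ..  ..  ..  ..  ..  ..  ..  ..  63  78  86 126 184 180 179
169 173 167 113  87  86  ..  ..  ..  ..  ..  ..  ..  ..  ..  ..  ..  ..  ..  ..  ..  ..  ..  ..  ..  ..  ..  ..  76  85  98 152 184 178 176
w4 stud [0.53955317 0.20231857 0.105     ]
94.94051333523055 [0.54059847 0.1620576  0.1409991 ]
```

Emit:
{"name": "drive_tool", "arguments": {
  "moves": [
    {"claw": 1, "tx": -0.0015, "ty": 0.0025, "tz": 0.004, "roll": 0},
    {"claw": 1, "tx": 0, "ty": 0, "tz": 0.004, "roll": 0},
    {"claw": 1, "tx": 0, "ty": 0, "tz": 0.004, "roll": 0},
    {"claw": 1, "tx": 0, "ty": 0, "tz": 0, "roll": 0},
    {"claw": 1, "tx": 0, "ty": 0, "tz": 0, "roll": 0},
    {"claw": 1, "tx": 0, "ty": 0, "tz": 0, "roll": 0},
    {"claw": 1, "tx": 0, "ty": 0, "tz": 0, "roll": 0},
    {"claw": 1, "tx": 0, "ty": 0, "tz": 0, "roll": 0},
    {"claw": 1, "tx": 0, "ty": 0, "tz": 0, "roll": 0},
    {"claw": 1, "tx": 0, "ty": 0, "tz": 0, "roll": 0}
  ]
}}

```text
time: 20.3
position: [0.5432, 0.1608, 0.1288]
orientation: [-0.0, 0.676, 0.737, -0.0]
wrist_force: [-0.7, 0.4, -3.0]
opening: 0.0289
grasp_force: 70.0
```

```bash
python3 - <<'E'
from h import *
c=bot.get_calibration('wrist'); im=bot.snapshot('wrist'); cv2.imwrite('pics/w5.png',im)
o=bot.get_obs();print(o['position'],o['wrist_force'],o['wrist_torque'])
cv2.imwrite('pics/w5c.png',crop(im,280,130,80,60,8))
R=axisdeg(); u=o['position']+R[:,2]*.0194+R[:,0]*.042
print(proj(c,u),proj(c,u-R[:,2]*.01),proj(c,np.array([.5397,.2024,.105])))
E
```

```text
[0.54317869 0.16075939 0.12882575] [ 0.02617109  0.46804068 -3.09206132] [ 0.00315195  0.00990988 -0.00049582]
[319.73657267 167.51762845] [319.77312162 172.39730203] [319.96622376 165.967407  ]
```

View pics/w5c.png

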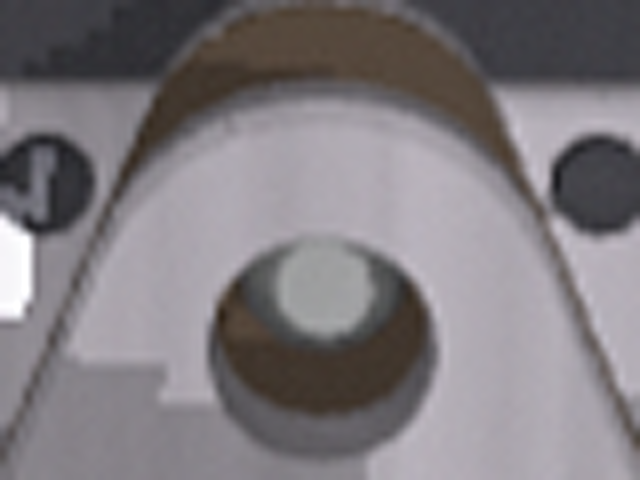

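Stud tip at (320.0,165.4) and hole top at (319.8,172.9): centred to about 0.3 mm. Lower gently over the studs.

Emit:
{"name": "drive_tool", "arguments": {
  "moves": [
    {"claw": 1, "tx": 0.0003, "ty": 0, "tz": 0.002, "roll": 0},
    {"claw": 1, "tx": 0, "ty": 0, "tz": 0.002, "roll": 0},
    {"claw": 1, "tx": 0, "ty": 0, "tz": 0.002, "roll": 0},
    {"claw": 1, "tx": 0, "ty": 0, "tz": 0.002, "roll": 0},
    {"claw": 1, "tx": 0, "ty": 0, "tz": 0.002, "roll": 0},
    {"claw": 1, "tx": 0, "ty": 0, "tz": 0.002, "roll": 0},
    {"claw": 1, "tx": 0, "ty": 0, "tz": 0.002, "roll": 0},
    {"claw": 1, "tx": 0, "ty": 0, "tz": 0.002, "roll": 0},
    {"claw": 1, "tx": 0, "ty": 0, "tz": 0, "roll": 0},
    {"claw": 1, "tx": 0, "ty": 0, "tz": 0, "roll": 0}
  ]
}}

```text
time: 21.6
position: [0.5432, 0.1611, 0.1129]
orientation: [0.0, 0.676, 0.737, 0.0]
wrist_force: [-0.3, 0.4, -1.8]
opening: 0.0286
grasp_force: 70.0
```

Emit:
{"name": "drive_tool", "arguments": {
  "moves": [
    {"claw": 1, "tx": 0, "ty": 0, "tz": 0.002, "roll": 0},
    {"claw": 1, "tx": 0, "ty": 0, "tz": 0.002, "roll": 0},
    {"claw": 1, "tx": 0, "ty": 0, "tz": 0.002, "roll": 0},
    {"claw": 1, "tx": 0, "ty": 0, "tz": 0.002, "roll": 0},
    {"claw": 1, "tx": 0, "ty": 0, "tz": 0.002, "roll": 0},
    {"claw": 1, "tx": 0, "ty": 0, "tz": 0.002, "roll": 0},
    {"claw": 1, "tx": 0, "ty": 0, "tz": 0.001, "roll": 0},
    {"claw": 1, "tx": 0, "ty": 0, "tz": 0.001, "roll": 0},
    {"claw": 1, "tx": 0, "ty": 0, "tz": 0, "roll": 0},
    {"claw": 1, "tx": 0, "ty": 0, "tz": 0, "roll": 0}
  ]
}}

```text
time: 22.85
position: [0.5432, 0.1611, 0.099]
orientation: [0.0, 0.676, 0.737, 0.0]
wrist_force: [-2.3, -0.1, 4.3]
opening: 0.0289
grasp_force: 70.6
```

Emit:
{"name": "drive_tool", "arguments": {
  "moves": [
    {"claw": 1, "tx": 0, "ty": 0, "tz": 0.001, "roll": 0},
    {"claw": 1, "tx": 0, "ty": 0, "tz": 0.001, "roll": 0},
    {"claw": 1, "tx": 0, "ty": 0, "tz": 0.001, "roll": 0},
    {"claw": 1, "tx": 0, "ty": 0, "tz": 0.0007, "roll": 0},
    {"claw": 1, "tx": 0, "ty": 0, "tz": 0.0005, "roll": 0},
    {"claw": 1, "tx": 0, "ty": 0, "tz": 0.0003, "roll": 0},
    {"claw": 1, "tx": 0, "ty": 0, "tz": 0.0003, "roll": 0},
    {"claw": 1, "tx": 0, "ty": 0, "tz": 0, "roll": 0},
    {"claw": 1, "tx": 0, "ty": 0, "tz": 0, "roll": 0},
    {"claw": 1, "tx": 0, "ty": 0, "tz": 0, "roll": 0}
  ]
}}

```text
time: 24.1
position: [0.5432, 0.1611, 0.0944]
orientation: [0.0, 0.676, 0.737, 0.0]
wrist_force: [-3.6, -0.3, 8.1]
opening: 0.0289
grasp_force: 71.3
```

Emit:
{"name": "drive_tool", "arguments": {
  "moves": [
    {"claw": 1, "tx": 0, "ty": 0, "tz": 0.0003, "roll": 0},
    {"claw": 1, "tx": 0, "ty": 0, "tz": 0, "roll": 0},
    {"claw": 1, "tx": 0, "ty": 0, "tz": 0.0003, "roll": 0},
    {"claw": 1, "tx": 0, "ty": 0, "tz": 0, "roll": 0},
    {"claw": 1, "tx": 0, "ty": 0, "tz": 0, "roll": 0},
    {"claw": 1, "tx": 0, "ty": 0, "tz": 0, "roll": 0},
    {"claw": 1, "tx": 0, "ty": 0, "tz": 0, "roll": 0},
    {"claw": 1, "tx": 0, "ty": 0, "tz": 0, "roll": 0},
    {"claw": 1, "tx": 0, "ty": 0, "tz": 0, "roll": 0},
    {"claw": 1, "tx": 0, "ty": 0, "tz": 0, "roll": 0}
  ]
}}

```text
time: 25.35
position: [0.5432, 0.1611, 0.0944]
orientation: [0.0, 0.676, 0.737, 0.0]
wrist_force: [-5.8, -1.4, 12.6]
opening: 0.0289
grasp_force: 71.8
```

```bash
python3 - <<'E'
from h import *
F=[]
for i in range(4): bot.snapshot('wrist'); o=bot.get_obs(); F.append(o['wrist_force'])
print(np.mean(F,0),np.std(F,0),o['position'],o['wrist_torque'],o['time'])
E
```

```text
[-4.55232786 -0.90323311 12.43345351] [0.40057911 0.41648869 0.24152398] [0.54322282 0.16106787 0.09434112] [-0.09267483  0.87749034 -0.00999145] 25.55
```

Emit:
{"name": "drive_tool", "arguments": {
  "moves": [
    {"claw": 1, "tx": 0, "ty": -0.0003, "tz": 0.0002, "roll": 0},
    {"claw": 1, "tx": 0, "ty": 0, "tz": 0.0001, "roll": 0},
    {"claw": 1, "tx": 0, "ty": 0, "tz": 0, "roll": 0},
    {"claw": 1, "tx": 0, "ty": 0, "tz": 0, "roll": 0},
    {"claw": 1, "tx": 0, "ty": 0, "tz": 0, "roll": 0},
    {"claw": 1, "tx": 0, "ty": 0, "tz": 0, "roll": 0},
    {"claw": 1, "tx": 0, "ty": 0, "tz": 0, "roll": 0},
    {"claw": 1, "tx": 0, "ty": 0, "tz": 0, "roll": 0},
    {"claw": 1, "tx": 0, "ty": 0, "tz": 0, "roll": 0},
    {"claw": 1, "tx": 0, "ty": 0, "tz": 0, "roll": 0}
  ]
}}

```text
time: 26.8
position: [0.5432, 0.1611, 0.0943]
orientation: [0.001, 0.676, 0.737, 0.001]
wrist_force: [-3.9, -0.3, 14.6]
opening: 0.0289
grasp_force: 72.1
```

```bash
python3 - <<'E'
from h import *
F=[]
for i in range(6): im=bot.snapshot('wrist'); o=bot.get_obs(); F.append(o['wrist_force'])
print(np.mean(F,0),np.std(F,0),o['position'],axisdeg()[2],o['time'])
cv2.imwrite('pics/w6.png',im)
E
```

```text
[-4.03305035 -0.54327215 14.11889064] [0.20194389 0.28774285 0.48639002] [0.54321967 0.16108212 0.09432717] [-5.41957367e-05  1.72556518e-03 -9.99998510e-01] 27.1
```

View pics/w6.png

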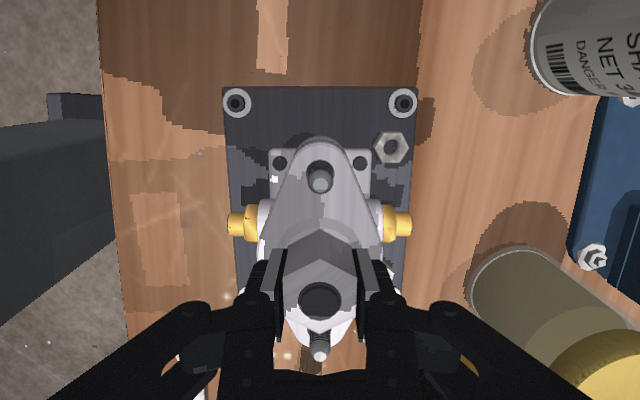

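Both studs stand through the bonnet's holes (320,178) and (320,348), and the flange is flat on the gasket. One last small nudge, then hand in.

Emit:
{"name": "drive_tool", "arguments": {
  "moves": [
    {"claw": 1, "tx": 0, "ty": 0, "tz": 0.0001, "roll": 0},
    {"claw": 1, "tx": 0, "ty": 0, "tz": 0, "roll": 0},
    {"claw": 1, "tx": 0, "ty": 0, "tz": 0, "roll": 0},
    {"claw": 1, "tx": 0, "ty": 0, "tz": 0, "roll": 0},
    {"claw": 1, "tx": 0, "ty": 0, "tz": 0, "roll": 0},
    {"claw": 1, "tx": 0, "ty": 0, "tz": 0, "roll": 0},
    {"claw": 1, "tx": 0, "ty": 0, "tz": 0, "roll": 0},
    {"claw": 1, "tx": 0, "ty": 0, "tz": 0, "roll": 0},
    {"claw": 1, "tx": 0, "ty": 0, "tz": 0, "roll": 0},
    {"claw": 1, "tx": 0, "ty": 0, "tz": 0, "roll": 0}
  ]
}}

```text
time: 28.35
position: [0.5432, 0.1611, 0.0944]
orientation: [0.001, 0.676, 0.737, 0.001]
wrist_force: [-3.0, -0.4, 14.9]
opening: 0.0288
grasp_force: 72.2
```

```bash
python3 - <<'E'
from h import *
F=[]
for i in range(3): bot.snapshot('wrist'); F.append(bot.get_obs()['wrist_force'][2])
m=np.mean(F);print(m)
if 13<m<17: print(bot.sign_off())
E
```

```text
15.544538261599191
the job is handed in; nothing more can be done
None
```

The plunger went down to its stop and sprang fully back up, and the bonnet now sits flat on the gasket over both studs, still held with a push of about 15 N, so you can run the nuts on.

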